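# Back off the indexing dial past its pawl and load the test card

## Robot

A 6-joint arm with a two-finger parallel gripper is mounted at the origin on the work surface. World frame = base frame: x ahead of the robot, y to its left, z up, the work surface at z = 0. Lengths are in m, angles in rad, forces in N, time in s.
With the tool pointing down it reaches from about 0.35 to 1 m from the base axis. Payload 7.1 kg.
Tool frame: the origin (TCP) lies between the finger pads; the fingertips stand tcp_to_tips ahead of it and the grasp point (between the pads) lies 8 mm behind it (tcp_to_tips is the distance from the TCP to the fingertips, in m); z points along the fingers, y is the line along which they close (so a half turn about z gives the same grasp; the last joint's range is limited). The gripper opens to 85 mm and grips with 20 to 120 N. Pads are 22 mm wide; open, the fingers measure 114 mm over their backs; the gripper's body (76 mm by 85 mm) begins 54 mm behind the grasp point. The pads swing forward as they close: fully open they stand 13 mm farther back than shut.
Start: joints at [-1.252, 0.423, 1.63, -0, 1.089, -0.019], TCP at [0.207, -0.59, 0.242] pointing down, gripper open.
Joint ranges: [-3, 3], [-0.9, 2.11], [0.09, 2.58], [-1.31, 4.45], [0.11, 2.69], [-2.54, 2.54]. Speed limits (rad/s): [2.39, 2.39, 3.01, 3.14, 3.14, 3.14].

## Interface

Orientations are given as a unit quaternion [w, x, y, z].
In Python, from bench import sense, snapshot, finish_job, tcp_to_tips gives the robot as it stands. The module is installed in compiled form; this text tells all that it offers.
- The arm moves only by the tool drive_tool, never from a script. Its argument "increments" is a list of rows, each an object with "slide": the shift along the tool's x, y, z in cm, a list of three; "twist": the turn about the tool's z in degrees. In form: [{"slide": [tx, ty, tz], "twist": twist}, ...]. A call has 1 to 20 rows; each row is the pose to reach, as a shift and turn from the pose commanded when the call began, along the tool's axes at that moment; what a row does not reach only later rows make up. A row lasts 1/10 s, in which the tool goes at most 50 mm and 8.59 degrees, less where a joint would pass 70% of its speed; a pose out of reach is approached as far as the arm can. A call with a gripper value outside its range is refused whole. "gripper" is the gripper's target within -1 to 1 (fully open at 1, half-way at 0, shut at -1), set as the call begins (left out, the last holds). The fingers move at their own pace and stop on an object; "force" is the grip in N (left out, the last holds). Time passes only in rows, so rows that repeat a pose let the fingers close. It gives the time, the measured TCP pose, the force, the opening and the grip force at its end, in the units of the state.
- sense(): the state, without advancing time (a new reading comes with each control period).
- snapshot(name): name is "scene" or "side" or "wrist"; returns a dict with "frame" (400x640x3 uint8, blue, green, red), "camera_matrix" (3x3 intrinsics, pixels), "rvec" (rotation vector, rad) and "tvec" (3), from world to camera coordinates, as OpenCV has them; the wrist camera has in their place "tool_from_camera" (4x4, takes a point from camera to tool coordinates, whose origin is the TCP and whose axes are the flange's). Camera axes: x right, y down, z forward; pixel columns grow to the right and rows downward; lengths in m; the calibration is good to about 2 mm. A picture is of the moment at which its call begins: read the wrist's pose just before it. There is no depth.
- finish_job(): hands the job in; it is judged then, once.
The state is a dict: "clock": time; "joint_pos": joint angles; "qd": joint speeds; "tau": joint torques, N m; "position": TCP position; "eef_rot": TCP orientation; "wrist_force": force on the tool from outside, world axes, zero at the start; "wrist_torque": the same for the moment, N m; "opening": opening from 0.0 (shut) to 1.0 (fully open); "grasp_force": force on a finger pad.
Only numpy, scipy, OpenCV 4.12 (cv2) and the standard library are available. Lean on these libraries where they do the work, as an engineer would, in place of code of your own. Each camera call takes 0.05 s, during which the arm holds its last target. There are 200 camera calls.

## Task

The indexing dial was turned too far: throw its red holding pawl right back, turn the dial backwards (clockwise from above) by its black knob until the dial's card slot lines up with the red pointer on the stand, and swing the pawl down again so that it drops fully between two teeth. Then take the green card from the blue rack and slide it upright into the dial's slot, keeping hold of it until it is fully home. Leave the other two cards in the rack, and everything else on the bench where it is.

Things in the scene. Friction and masses are not known exactly. Their poses are not given: they have to be found in the camera images.
- stand: Fixed blue indexing stand, yaw varies. Origin on the bench under the dial's vertical axis. Round foot, radius 118 mm, 20 mm high, with a lug of the same height at x 5 to 100, y 72 to 157 mm. On the lug the grey pawl post fills x 59 to 91, y 96 to 110 mm, 76 mm high.
- dial (a joint): Dial angle (rad), positive counter-clockwise from above. 0 = slot at the pointer. Range -0.5 to 1.5, starts at 0.55 to 1.15. Tooth pitch 0.349. Pawl down: turns forwards only, backwards it stops at the next tooth. Pawl up: turns both ways and stays where left (friction 0.18 Nm, 3 N at the knob). Between -0.05 and 0.1 the pawl drops fully; below -0.05 its nose lands on a tooth.
- turn_knob (a point): Centre of the top of the dial's black turning knob: upright round post, diameter 22 mm, 36 mm tall (top 81 mm above the bench), fixed on the dial 60 mm from its axis; at dial = 0 it is at (30, -52) mm in the stand's frame. It turns with the dial.
- slot_floor (a point): Centre of the floor of the card slot in the black nest on the dial, 49 mm above the bench; at dial = 0 at (-52, 0) mm in the stand's frame. Axes turn with the dial (equal the stand's at 0): x across the slot (7.5 mm wide), y along it (54 mm). Walls 22 mm high, then yellow lips up to 29 mm that flare the mouth to 18 mm. Nest 70 x 24 mm.
- pawl (a joint): Angle of the red holding pawl (rad). 0 = level, its nose fully down between the teeth; about 0.09 = nose on a tooth; 1.57 = upright; 2.0 = thrown right back against its stop. It swings freely (weight 70 g): past upright it falls back and stays there, before upright it falls down.
- pawl_hinge (a point): Point on the pawl's level hinge axis, 59 mm above the bench, at (70, 88) mm in the stand's frame; axes as the stand's. The axis runs along y. At pawl = 0 the arm runs from here along -x, 74 mm long, with the nose at its end; opening lifts it up and over towards +x.
- pawl_bar (a point): Grip point on the pawl's round steel bar: diameter 12 mm, 63 mm long, standing out along the stand's +y; the point is on its axis, 44 mm from the pawl's centre plane, 24 mm from the free end. At pawl = 0 it is at (-55, 44, 4) mm from pawl_hinge in the stand's axes, 63 mm above the bench, 43 mm above the lug. It swings with the pawl.
- rack: Fixed blue card rack, 172 (x) x 78 (y) x 28 mm, with three slots across it at x = -52, 0 and 52 mm; slot floors 8 mm and slot walls 28 mm above the bench. Origin under its centre on the bench. Its yaw varies.
- card_green: Card to load: green board 5 mm thick (x), 50 mm wide (y), with a thicker green grip along its top 10 mm thick, 40 mm wide, 52 to 70 mm above the foot; 70 mm tall, about 45 g. Origin at the centre of its foot, z up the card. Starts upright in one of the three rack slots; either way round fits.
- card_white: White card, same shape, in another rack slot. Leave it.
- card_orange: Orange card, same shape, in another rack slot. Leave it.
- meter_case: Loose white open meter case 130 x 110 x 60 mm, origin under its centre. Leave it.
- driver: Loose grey power screwdriver lying along its x axis between stand and rack, 220 mm long (from -110 to 110 mm), 34 mm wide, 42 mm high. Leave it.
- screw_bin: Loose blue bin of screws 120 x 170 x 75 mm, origin under its centre. Leave it.
- screw_cup: Loose yellow cup, 54 mm across, 45 mm high, origin under its centre. Leave it.
- orange_driver: Loose hand screwdriver lying along its x axis, orange handle 28 mm wide, 24 mm high, 185 mm long over all. Leave it.
- latch_plate: Loose small grey frame 60 x 40 x 8 mm, origin under its centre. Leave it.
- dial_centre (a point): Centre of the top face of the aluminium ratchet dial, 45 mm above the bench, on its axis (steel hub 10 mm higher). Dial radius 100 mm; 18 steel ratchet teeth 6 mm high stand round its rim at radius 80 to 96 mm.
- pointer (a point): Top of the red pointer post on the stand, 12 mm square, top 58 mm above the bench, at (-112, 0) mm in the stand's frame. The slot centre must come nearest to it.
There are look-alikes about, which are no part of the job. Of the things that look like the card_green, the larger one is meant.

How it is judged:
On the way, in this order (a step that is already met when the one before it is completed fails the run):
1. the pawl is thrown right back (over 1.75 rad) before the dial has been turned back (value of joint pawl above 1.75 rad and value of joint dial above 0.25 rad), for 0.1 s.
2. with the pawl still thrown back, the dial is turned back to the pointer (within 0.1 rad) (value of joint pawl above 1.75 rad and value of joint dial between -0.1 and 0.1 rad), for 0.1 s.
3. the pawl is swung down and fully in (under 0.06 rad) with the dial at the pointer (within 0.1 rad) (value of joint pawl below 0.06 rad and value of joint dial between -0.1 and 0.1 rad), for 0.2 s.
4. the green card is at the bottom of the slot while the fingers still hold it (horizontal distance between card_green and slot_floor below 0.006 m and z of card_green in the frame of slot_floor between -0.004 and 0.005 m and angle between the x axis of card_green and the x axis of slot_floor, either way round below 0.15 rad and angle between card_green's own z axis and vertical below 0.2 rad and contact force between the fingers and card_green above 0.5 N), for 0.05 s.
At the end, for the whole second after the job is handed in: green card at rest in the dial slot: foot within 5 mm of its floor and 6 mm of its centre, tilt under 0.2 rad, in line within 0.15 rad; dial within 0.1 rad of the pointer, pawl down (under 0.06 rad); other two cards within 20 mm and loose clutter within 30 mm of their start (all of step 3 and horizontal distance between card_green and slot_floor below 0.006 m and z of card_green in the frame of slot_floor between -0.004 and 0.005 m and angle between the x axis of card_green and the x axis of slot_floor, either way round below 0.15 rad and angle between card_green's own z axis and vertical below 0.2 rad and distance of each of card_white, card_orange from where it was at the start of the episode below 0.02 m and distance of each of meter_case, driver, screw_bin, latch_plate, screw_cup, orange_driver from where it was at the start of the episode below 0.03 m and linear speed of card_green below 0.02 m/s); the robot touches nothing.
It fails at once if the white or orange card is moved 20 mm or more (not (distance of card_white from where it was at the start of the episode below 0.02 m) or not (distance of card_orange from where it was at the start of the episode below 0.02 m)).
It fails at once if the white meter case, power screwdriver, screw bin, grey latch plate, yellow cup, orange hand screwdriver is moved 30 mm or more (not (distance of meter_case from where it was at the start of the episode below 0.03 m) or not (distance of driver from where it was at the start of the episode below 0.03 m) or not (distance of screw_bin from where it was at the start of the episode below 0.03 m) or not (distance of latch_plate from where it was at the start of the episode below 0.03 m) or not (distance of screw_cup from where it was at the start of the episode below 0.03 m) or not (distance of orange_driver from where it was at the start of the episode below 0.03 m)).
It also fails if it takes over 72 s, if anything falls off the work surface, if the arm or the gripper's body presses on something with over 40 N, if the wrist force passes 120 N, or if a joint passes its speed limit or range.

## Working session

There is one attempt and no reset: what is moved stays moved. The work goes in short steps, Python scripts to look and compute and a tool call to move; the robot and the scene stay as the last step left them, time stands still between calls to the robot, and variables do not carry over. Pictures are saved under pics/ and viewed, at most 11 in all, crops included, and the job is handed in when it is done.

Besides the shell and the picture viewer there is one more tool, called after "Emit:" by a JSON object that holds its "name" and its "arguments". drive_tool: Moves the arm, as the interface text tells. Its arguments: {"type":"object","properties":{"increments":{"type":"array"},"gripper":{"type":"number"},"force":{"type":"number"}},"required":["increments"]}

```bash
mkdir -p pics; cat > h.py <<'E'
import numpy as np, cv2
from scipy.spatial.transform import Rotation as R
from bench import sense, snapshot, finish_job, tcp_to_tips
def Rq(q): return R.from_quat([q[1],q[2],q[3],q[0]]).as_matrix()
def cam(name):
    s=sense(); d=snapshot(name); K=np.array(d["camera_matrix"])
    if name=="wrist":
        T=np.array(d["tool_from_camera"]); Rt=Rq(s["eef_rot"])
        Rw=Rt@T[:3,:3]; C=Rt@T[:3,3]+np.array(s["position"])
    else:
        Rw=cv2.Rodrigues(np.array(d["rvec"],float))[0].T; C=-Rw@np.array(d["tvec"],float).ravel()
    return d["frame"],K,Rw,C
def ray(c,u,v,z):
    _,K,Rw,C=c; r=Rw@np.linalg.inv(K)@np.array([u,v,1.]); return C+r*(z-C[2])/r[2]
def proj(c,P):
    _,K,Rw,C=c; p=K@(Rw.T@(np.array(P,float)-C)); return p[:2]/p[2]
E
python3 - <<'E'
from h import *
import pickle
c={n:cam(n) for n in("scene","side","wrist")}
pickle.dump(c,open("c0.pkl","wb"))
for n in c: cv2.imwrite(f"pics/{n}0.png",c[n][0]); print(n,c[n][3])
print(sense(),tcp_to_tips)
E
```

```text
scene [ 1.19072841 -0.09029369  0.85951932]
side [0.20677049 0.68446929 0.87727943]
wrist [ 0.26987535 -0.56616442  0.37383867]
{'clock': 0.15, 'joint_pos': array([-1.25202195e+00,  4.23680310e-01,  1.63048061e+00,  2.12497237e-05,
        1.08856572e+00, -1.90040302e-02]), 'qd': array([-0.00049886, -0.00156058, -0.00146013,  0.0004691 , -0.00084852,
       -0.00029954]), 'tau': array([-8.38332089e-04, -5.57770729e+01, -2.82017559e+01, -6.54565042e-05,
        4.83355412e-03,  1.80881034e-05]), 'position': array([ 0.20702604, -0.58930741,  0.24172817]), 'eef_rot': array([-5.62042061e-04,  9.85772757e-01,  1.68082569e-01, -7.53611980e-05]), 'wrist_force': array([ 0.98467174, -0.78274426, -0.70167318]), 'wrist_torque': array([ 0.01466449, -0.00943158, -0.00759689]), 'grasp_force': 0.0, 'opening': 1.0021582994473182} 0.011
```

View pics/scene0.png

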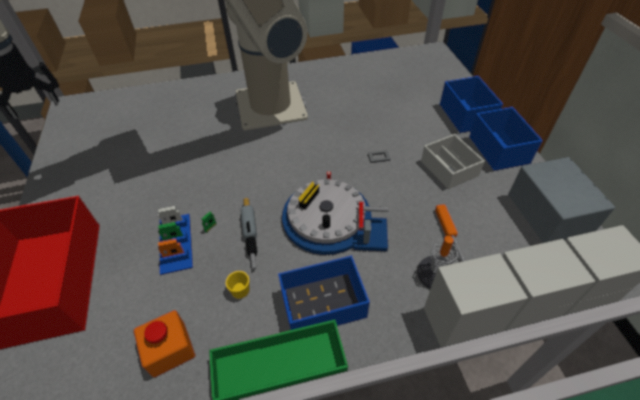

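View pics/side0.png

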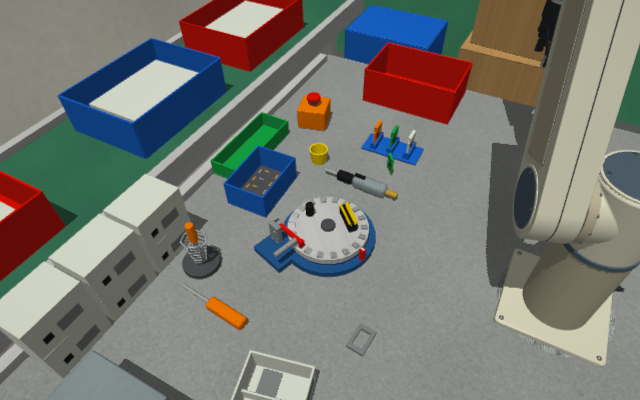

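The scene view shows the stand at about (327,210) with the red pointer at (328,175), the pawl at (362,222), the knob at (326,222) and the nest at (310,194). The rack is at (174,243), holding white (168,214), green (170,230) and orange (171,247) cards. There are two green card-like things: (170,230) in the rack and a smaller one at (208,221) standing on the bench. The rack one fits, being larger and in a slot. I'll confirm it in a crop and measure at the same time.

```bash
python3 - <<'E'
from h import *
import pickle
c=pickle.load(open("c0.pkl","rb"))
S=c["scene"][0];D=c["side"][0]
a=cv2.resize(S[165:265,270:400],(400,300),interpolation=3)   # x3.077,x3
b=cv2.resize(D[185:285,250:380],(400,300),interpolation=3)
e=cv2.resize(S[200:275,150:250],(400,300),interpolation=3) # x4
f=cv2.resize(D[110:185,350:450],(400,300),interpolation=3)
cv2.imwrite("pics/m0.png",np.vstack([np.hstack([a,b]),np.hstack([e,f])]))
def blobs(n,lo,hi,z,amin,roi):
    im=c[n][0]; h=cv2.cvtColor(im,cv2.COLOR_BGR2HSV); m=cv2.inRange(h,lo,hi)
    k,_,st,ce=cv2.connectedComponentsWithStats(m)
    for i in range(1,k):
        x,y=ce[i]
        if st[i,4]>=amin and roi[0]<x<roi[2] and roi[1]<y<roi[3]: print(n,st[i],ce[i].round(1),ray(c[n],x,y,z).round(4))
for n,roi,rr in(("scene",(270,165,400,265),(150,200,250,275)),("side",(250,185,380,285),(350,110,450,185))):
    print("red");blobs(n,(0,150,70),(8,255,255),.058,8,roi);blobs(n,(172,150,70),(180,255,255),.058,8,roi)
    print("yellow");blobs(n,(20,120,80),(35,255,255),.078,8,roi)
    print("dark");blobs(n,(0,0,0),(180,255,60),.055,15,roi)
    print("green");blobs(n,(50,100,50),(80,255,255),.07,8,rr)
    print("orange");blobs(n,(5,150,80),(18,255,255),.07,8,rr)
    print("blue");blobs(n,(100,120,50),(125,255,255),.028,40,rr)
E
```

```text
red
scene [359 202   4  26  94] [360.4 214.1] [0.5828 0.1404 0.058 ]
yellow
scene [299 182  20  21 169] [308.  192.3] [0.4965 0.0264 0.078 ]
dark
scene [298 189  21  20 107] [307.4 200.9] [0.5049 0.022  0.055 ]
scene [321 202  11  10  80] [325.9 206.7] [0.5357 0.0634 0.055 ]
scene [322 215   8  14  90] [325.6 221.4] [0.5812 0.0514 0.055 ]
scene [287 217  47  28 129] [303.3 235.1] [ 0.6084 -0.0105  0.055 ]
scene [283 228 104  27 302] [329.9 247.9] [0.6602 0.0422 0.055 ]
scene [352 231  17  14 149] [361.5 237.7] [0.6505 0.1224 0.055 ]
green
scene [202 212  13  20 142] [207.7 220.9] [ 0.5197 -0.2293  0.07  ]
scene [159 222  22  18 229] [168.3 229.4] [ 0.5225 -0.323   0.07  ]
orange
scene [159 240  23  16 218] [168.5 246.4] [ 0.5733 -0.3224  0.07  ]
blue
scene [159 214  33  60 904] [179.4 250.1] [ 0.5582 -0.3089  0.028 ]
red
side [279 223  25  25 143] [292.6 235.1] [0.5829 0.1404 0.058 ]
side [359 249   6  11  48] [361.5 254.1] [0.416  0.1153 0.058 ]
yellow
side [345 202  13  23 106] [350.7 212.8] [0.4847 0.0298 0.078 ]
side [339 204  13  22  73] [345.2 214.3] [0.4944 0.0404 0.078 ]
dark
side [306 202   8  14 100] [309.4 208.7] [0.5899 0.0462 0.055 ]
side [340 205  18  27 135] [348.5 221. ] [0.4861 0.0376 0.055 ]
green
side [390 125   9  22  78] [393.4 134.1] [ 0.5088 -0.3081  0.07  ]
side [387 153   7  22  87] [390.2 162.8] [ 0.4707 -0.189   0.07  ]
orange
side [374 121   8  21  85] [376.9 129.5] [ 0.5596 -0.3058  0.07  ]
blue
side [362 132  62  33 926] [393.  148.7] [ 0.5002 -0.2955  0.028 ]
```

View pics/m0.png

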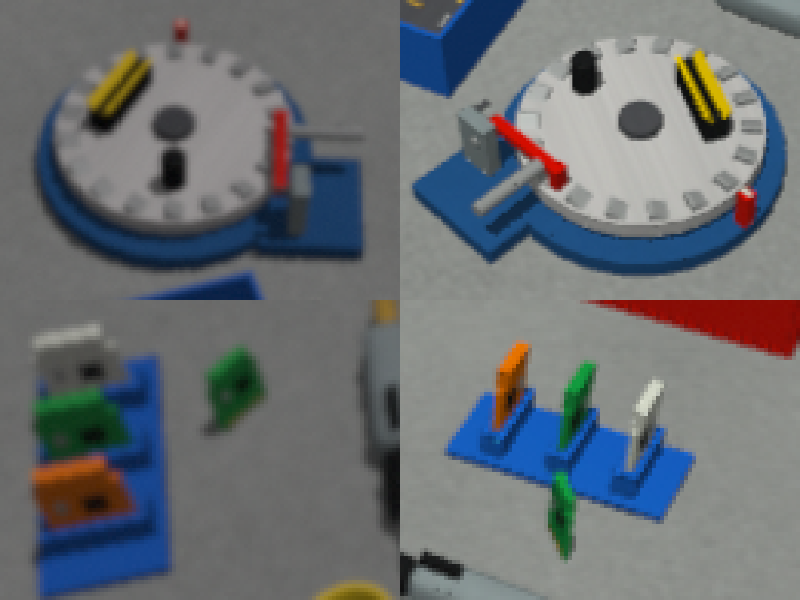

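The crop (lower row) confirms it: the meant green card is the larger one in the middle rack slot, between white and orange. The small one stands alone on the bench. The pawl bar sticks out to the right of the red arm. Next I refine the stand, dial and rack poses.

```bash
cat >> h.py <<'E'
def tri(ca,ua,cb,ub):
    A=[];b=[]
    for c,u in((ca,ua),(cb,ub)):
        _,K,Rw,C=c; d=Rw@np.linalg.inv(K)@np.array([*u,1.]); d/=np.linalg.norm(d)
        M=np.eye(3)-np.outer(d,d); A.append(M); b.append(M@C)
    return np.linalg.lstsq(np.vstack(A),np.hstack(b),rcond=None)[0]
def to(P,yaw,grasp=True):
    """increments (cm,deg) so that grasp point/TCP at P, tool y axis along world angle yaw(deg, mod 180)"""
    s=sense(); Rt=Rq(s["eef_rot"]); P=np.array(P,float)
    if grasp: P=P-[0,0,.008]
    y=np.degrees(np.arctan2(Rt[1,1],Rt[0,1])); tw=-((yaw-y+90)%180-90)
    return (Rt.T@(P-s["position"])*100).round(2), round(tw,1)
E
python3 - <<'E'
from h import *
import pickle
c=pickle.load(open("c0.pkl","rb"));S,D=c["scene"],c["side"]
f=lambda a:np.array(a)
sc=lambda x,y:(270+x/3.077,165+y/3); sd=lambda x,y:(250+(x-400)/3.077,185+y/3)
rs=lambda x,y:(150+x/4,200+(y-300)/4); rd=lambda x,y:(350+(x-400)/4,110+(y-300)/4)
pts=dict(hub=(sc(173,120),sd(641,117),.055),ptr=(sc(181,24),sd(746,194),.058),knob=(sc(173,153),sd(584,57),.081),
 barend=(sc(362,136),sd(480,208),.063),cardtop=(rs(70,402),rd(579,370),.078),white=(rs(69,335),rd(650,388),.078),orange=(rs(70,468),rd(513,352),.078),
 nest=((308,192.3),(348,213.5),.077),rackR=(rs(158,357),rd(695,458),.01))
for k,(a,b,z) in pts.items(): print(k,tri(S,a,D,b).round(3),ray(S,*a,z).round(3)[:2],ray(D,*b,z).round(3)[:2])
E
```

```text
hub [0.527 0.066 0.051] [0.53  0.066] [0.525 0.069]
ptr [0.42  0.1   0.054] [0.424 0.099] [0.419 0.103]
knob [0.585 0.052 0.08 ] [0.585 0.052] [0.584 0.053]
barend [0.588 0.208 0.059] [0.592 0.208] [0.586 0.209]
cardtop [ 0.514 -0.324  0.078] [ 0.517 -0.322] [ 0.514 -0.329]
white [ 0.461 -0.325  0.08 ] [ 0.463 -0.323] [ 0.461 -0.332]
orange [ 0.565 -0.324  0.078] [ 0.566 -0.322] [ 0.565 -0.326]
nest [0.491 0.028 0.071] [0.496 0.027] [0.49  0.034]
rackR [ 0.427 -0.299  0.031] [ 0.434 -0.286] [ 0.424 -0.355]
```

```bash
python3 -c "
from h import *
print(to([.581,.189,.2],-17,False))"
```

```text
(array([ 61.08, -61.04,   4.24]), np.float64(-53.6))
```

Emit:
{"name": "drive_tool", "arguments": {"increments": [{"slide": [61, -61, 4], "twist": -53.6}, {"slide": [61, -61, 4], "twist": -53.6}, {"slide": [61, -61, 4], "twist": -53.6}, {"slide": [61, -61, 4], "twist": -53.6}, {"slide": [61, -61, 4], "twist": -53.6}, {"slide": [61, -61, 4], "twist": -53.6}, {"slide": [61, -61, 4], "twist": -53.6}, {"slide": [61, -61, 4], "twist": -53.6}, {"slide": [61, -61, 4], "twist": -53.6}, {"slide": [61, -61, 4], "twist": -53.6}, {"slide": [61, -61, 4], "twist": -53.6}, {"slide": [61, -61, 4], "twist": -53.6}, {"slide": [61, -61, 4], "twist": -53.6}, {"slide": [61, -61, 4], "twist": -53.6}, {"slide": [61, -61, 4], "twist": -53.6}, {"slide": [61, -61, 4], "twist": -53.6}, {"slide": [61, -61, 4], "twist": -53.6}, {"slide": [61, -61, 4], "twist": -53.6}, {"slide": [61, -61, 4], "twist": -53.6}, {"slide": [61, -61, 4], "twist": -53.6}], "gripper": 0.2}}

```text
clock: 2.15
position: [0.5796, 0.1872, 0.2018]
eef_rot: [-0.0, 0.804, 0.595, -0.001]
wrist_force: [-1.0, 0.0, 0.4]
opening: 0.6
grasp_force: 0.0
```

```bash
python3 - <<'E'
from h import *
import pickle
c=cam("wrist"); pickle.dump(c,open("c1.pkl","wb")); cv2.imwrite("pics/w1.png",c[0])
print(c[3],sense()["joint_pos"].round(2))
E
```

```text
[0.59933597 0.25213592 0.33394369] [ 0.29  0.45  1.7  -0.    1.    0.59]
```

View pics/w1.png

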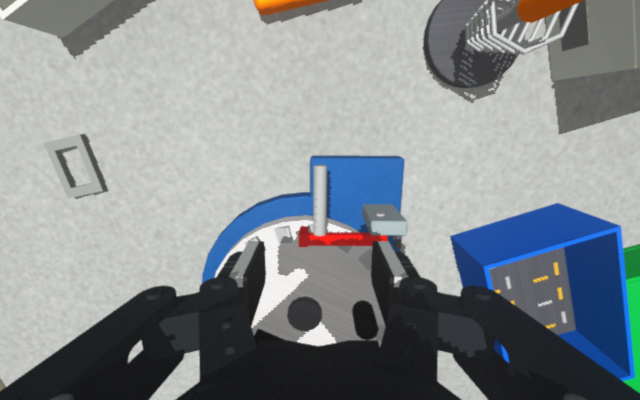

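The wrist view shows the bar running from (320,166) at its free end to (321,233) at the red arm. The fingers straddle it in line.

```bash
python3 - <<'E'
from h import *
import pickle
c=pickle.load(open("c1.pkl","rb"))
im=c[0].astype(int)
for r in (172,185,200,215,225):
    print(r,[int(im[r,x].sum()//3) for x in range(306,340,2)])
e=ray(c,320.5,166,.063); i=ray(c,321.5,232,.063); print(e,i,np.linalg.norm(e-i),np.degrees(np.arctan2(*(e-i)[[1,0]]))-90)
for u in((311,157),(403,156)): print(ray(c,*u,.02))
print("hub",ray(c,304,313,.055),"knob",ray(c,365,312,.081))
E
```

```text
172 [197, 191, 123, 115, 159, 190, 206, 212, 202, 178, 122, 68, 98, 119, 117, 118, 121]
185 [195, 193, 126, 117, 162, 194, 207, 209, 200, 175, 117, 65, 96, 120, 119, 119, 121]
200 [115, 116, 118, 117, 166, 191, 209, 209, 197, 169, 106, 68, 83, 116, 116, 117, 114]
215 [143, 131, 121, 119, 171, 199, 209, 206, 195, 164, 96, 68, 110, 112, 111, 112, 113]
225 [239, 164, 197, 180, 176, 201, 207, 204, 193, 157, 132, 221, 245, 242, 232, 179, 160]
[0.58885082 0.21121109 0.063     ] [0.57211521 0.15286565 0.063     ] 0.06069819796407814 -16.00482779411918
[0.58077147 0.2160735  0.02      ]
[0.66835973 0.1903612  0.02      ]
hub [0.52900442 0.07134734 0.055     ] knob [0.58950741 0.07285446 0.081     ]
```

Emit:
{"name": "drive_tool", "arguments": {"increments": [{"slide": [0.2, 0.2, 5], "twist": 0}, {"slide": [0.2, 0.2, 9], "twist": 0}, {"slide": [0.2, 0.2, 12], "twist": 0}, {"slide": [0.2, 0.2, 14], "twist": 0}, {"slide": [0.2, 0.2, 14.7], "twist": 0}, {"slide": [0.2, 0.2, 14.7], "twist": 0}, {"slide": [0.2, 0.2, 14.7], "twist": 0}]}}

```text
clock: 2.9
position: [0.5837, 0.1889, 0.0565]
eef_rot: [0.0, 0.804, 0.594, 0.001]
wrist_force: [-1.1, -0.0, 0.7]
opening: 0.6
grasp_force: 0.0
```

Emit:
{"name": "drive_tool", "arguments": {"increments": [{"slide": [0, 0, 0], "twist": 0}, {"slide": [0, 0, 0], "twist": 0}, {"slide": [0, 0, 0], "twist": 0}, {"slide": [0, 0, 0], "twist": 0}, {"slide": [0, 0, 0], "twist": 0}, {"slide": [0, 0, 0], "twist": 0}, {"slide": [0, 0, 0], "twist": 0}, {"slide": [0, 0, 0], "twist": 0}], "gripper": -1, "force": 25}}

```text
clock: 3.7
position: [0.5818, 0.19, 0.0562]
eef_rot: [-0.001, 0.804, 0.594, -0.001]
wrist_force: [-6.0, 3.2, 7.5]
opening: 0.127
grasp_force: 25.6
```

Emit:
{"name": "drive_tool", "arguments": {"increments": [{"slide": [0, 0.1, -0.65], "twist": 0}, {"slide": [0, 0.25, -1.35], "twist": 0}, {"slide": [0, 0.5, -2.0], "twist": 0}, {"slide": [0, 0.85, -2.6], "twist": 0}, {"slide": [0, 1.25, -3.15], "twist": 0}, {"slide": [0, 1.75, -3.65], "twist": 0}, {"slide": [0, 2.3, -4.1], "twist": 0}, {"slide": [0, 2.85, -4.45], "twist": 0}, {"slide": [0, 3.5, -4.75], "twist": 0}, {"slide": [0, 4.15, -4.95], "twist": 0}, {"slide": [0, 4.8, -5.1], "twist": 0}, {"slide": [0, 5.5, -5.1], "twist": 0}, {"slide": [0, 6.2, -5.05], "twist": 0}, {"slide": [0, 6.85, -4.95], "twist": 0}, {"slide": [0, 7.4, -4.8], "twist": 0}, {"slide": [0, 7.9, -4.6], "twist": 0}, {"slide": [0, 8.1, -4.5], "twist": 0}, {"slide": [0, 8.1, -4.5], "twist": 0}]}}

```text
clock: 5.5
position: [0.6598, 0.1659, 0.1003]
eef_rot: [-0.001, 0.804, 0.594, -0.001]
wrist_force: [-6.2, 2.0, 7.5]
opening: 0.13
grasp_force: 26.4
```

Emit:
{"name": "drive_tool", "arguments": {"increments": [{"slide": [0, 0, 0], "twist": 0}, {"slide": [0, 0, 0], "twist": 0}, {"slide": [0, 0, 0], "twist": 0}, {"slide": [0, 0, 0], "twist": 0}, {"slide": [0, 0, -3], "twist": 0}, {"slide": [0, 0, -7], "twist": 0}, {"slide": [0, 0, -10], "twist": 0}, {"slide": [0, 0, -10], "twist": 0}], "gripper": 0.2}}

```text
clock: 6.3
position: [0.6634, 0.1662, 0.2056]
eef_rot: [0.002, 0.804, 0.594, 0.004]
wrist_force: [0.3, 0.4, 0.0]
opening: 0.597
grasp_force: 0.0
```

```bash
python3 - <<'E'
from h import *
import pickle
c={n:cam(n) for n in("scene","side","wrist")}
pickle.dump(c,open("c2.pkl","wb"))
S=c["scene"][0];D=c["side"][0]
a=cv2.resize(S[145:265,260:420],(400,300),interpolation=3)
b=cv2.resize(D[165:285,230:390],(400,300),interpolation=3)
cv2.imwrite("pics/m2.png",np.vstack([np.hstack([a,b]),cv2.resize(c["wrist"][0],(800,500))[:300]]))
# expected knob / place
cw=np.array([.5297,.066]);y=np.radians(-16.5)
k=np.radians(-60)+1.08+y
K=np.array([*(cw+.06*np.array([np.cos(k),np.sin(k)])),.081]); print(K,proj(c["scene"],K),proj(c["side"],K))
E
```

```text
[0.58775712 0.05085501 0.081     ] [325.90553403 216.85088059] [308.95568086 203.10745541]
```

View pics/m2.png

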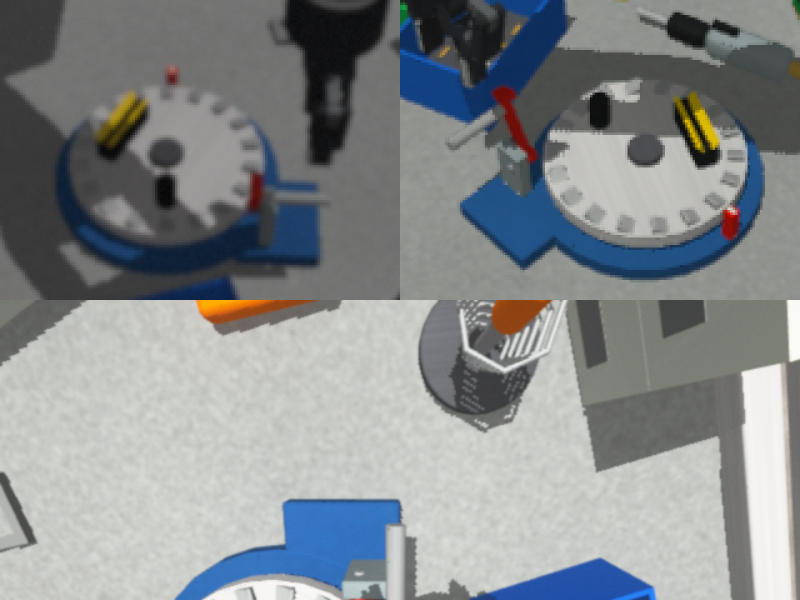

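The views show the pawl thrown back, with its arm leaning out over the post, and the dial unmoved. The knob is still at the predicted spot. Next is gripping the knob tangentially.

```bash
python3 -c "
from h import *
print(to([.586,.052,.2],75.7,False))"
```

```text
(array([-13.01,  -3.74,  -0.03]), np.float64(87.3))
```

Emit:
{"name": "drive_tool", "arguments": {"increments": [{"slide": [-4, -1, 0], "twist": -8}, {"slide": [-8, -2.5, 0], "twist": -16}, {"slide": [-11, -3.5, 0], "twist": -24}, {"slide": [-13, -3.75, 0], "twist": -32}, {"slide": [-13, -3.75, 0], "twist": -40}, {"slide": [-13, -3.75, 0], "twist": -48}, {"slide": [-13, -3.75, 0], "twist": -56}, {"slide": [-13, -3.75, 0], "twist": -64}, {"slide": [-13, -3.75, 0], "twist": -72}, {"slide": [-13, -3.75, 0], "twist": -80}, {"slide": [-13, -3.75, 0], "twist": -88}, {"slide": [-13, -3.75, 0], "twist": -92.7}, {"slide": [-13, -3.75, 4], "twist": -92.7}, {"slide": [-13, -3.75, 7], "twist": -92.7}, {"slide": [-13, -3.75, 7], "twist": -92.7}, {"slide": [-13, -3.75, 7], "twist": -92.7}]}}

```text
clock: 8.05
position: [0.5856, 0.0522, 0.1292]
eef_rot: [-0.002, 0.125, 0.992, -0.0]
wrist_force: [0.3, -0.8, 0.6]
opening: 0.606
grasp_force: 0.0
```

```bash
python3 - <<'E'
from h import *
c=cam("wrist"); cv2.imwrite("pics/w3.png",c[0])
print(to([.586,.052,.072],75.7),proj(c,[.586,.052,.081]),proj(c,[.5297,.066,.055]))
E
```

```text
(array([ 0.06, -0.05,  6.65]), np.float64(-0.0)) [315.82418519 230.33959372] [315.41143675 130.75944488]
```

View pics/w3.png

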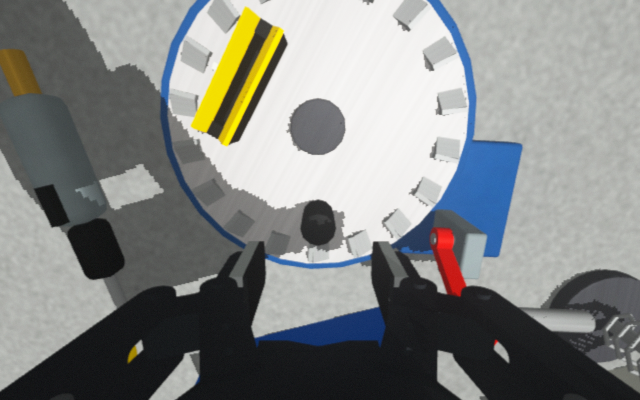

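The wrist view shows the knob top at about (318,231), within 2 px of prediction and centred between the fingers. The nest is at (240,75). Now lower and grip.

Emit:
{"name": "drive_tool", "arguments": {"increments": [{"slide": [0, 0.1, 3.5], "twist": 0}, {"slide": [0, 0.1, 6], "twist": 0}, {"slide": [0, 0.1, 6.6], "twist": 0}, {"slide": [0, 0.1, 6.6], "twist": 0}]}}

```text
clock: 8.5
position: [0.587, 0.0533, 0.0648]
eef_rot: [-0.0, 0.125, 0.992, -0.0]
wrist_force: [0.2, 0.1, 0.9]
opening: 0.599
grasp_force: 0.0
```

Emit:
{"name": "drive_tool", "arguments": {"increments": [{"slide": [0, 0, 0], "twist": 0}, {"slide": [0, 0, 0], "twist": 0}, {"slide": [0, 0, 0], "twist": 0}, {"slide": [0, 0, 0], "twist": 0}, {"slide": [0, 0, 0], "twist": 0}, {"slide": [0, 0, 0], "twist": 0}], "gripper": -1, "force": 25}}

```text
clock: 9.1
position: [0.5881, 0.0532, 0.0662]
eef_rot: [0.002, 0.125, 0.992, 0.0]
wrist_force: [-1.5, -1.5, 7.7]
opening: 0.249
grasp_force: 25.3
```

```bash
python3 - <<'E'
from h import *
c=cam("wrist"); s=sense(); print(s["position"],s["opening"],s["wrist_force"])
g=c[0]; h=cv2.cvtColor(g,cv2.COLOR_BGR2HSV); m=cv2.inRange(h,(20,120,80),(35,255,255)); m[300:]=0
k,_,st,ce=cv2.connectedComponentsWithStats(m)
for i in range(1,k):
    if st[i,4]>50: print(st[i],ce[i],ray(c,*ce[i],.077))
# hub
m=cv2.inRange(h,(0,0,40),(180,60,125));m=cv2.morphologyEx(m,cv2.MORPH_OPEN,np.ones((7,7)))
k,_,st,ce=cv2.connectedComponentsWithStats(m)
for i in range(1,k):
    if 800<st[i,4]<6000 : print("hub?",st[i],ce[i],ray(c,*ce[i],.055))
cv2.imwrite("pics/w4.png",g)
# pad arc from present TCP about centre
Rt=Rq(s["eef_rot"]); 
for cen in ([.5297,.066],[.528,.066]):
    v=s["position"][:2]-cen; phi=np.arctan2(v[1],v[0]); print(np.linalg.norm(v),"dial",phi+np.radians(76.5))
    for d in (10,20,30,40,50,60,62):
        a=phi-np.radians(d); p=np.array([*(cen+.06*np.array([np.cos(a),np.sin(a)])),s["position"][2]])
        print(d,(Rt.T@(p-s["position"])*100).round(2))
E
```

```text
[0.5880636  0.05320313 0.06613946] 0.24764841621054914 [-0.20334974 -1.21526506  7.4910478 ]
[ 119    0   85  140 4892] [159.90699101  66.33013083] [0.49332435 0.0205453  0.077     ]
[ 165    0   81  160 3124] [203.53585147  75.93693982] [0.50017701 0.03450123 0.077     ]
hub? [ 274   86   79   80 4993] [313.00480673 125.23653114] [0.52713082 0.06776213 0.055     ]
hub? [ 310  228   73   56 1436] [352.39972145 254.88231198] [0.59220861 0.07098517 0.055     ]
hub? [ 467  236   78   84 2523] [505.17717004 269.45382481] [0.61891183 0.14341348 0.055     ]
hub? [ 593  316   47   78 2142] [622.3636788  354.45238095] [0.6861854  0.20049962 0.055     ]
hub? [ 85 375  50  25 838] [106.18973747 389.77326969] [ 0.63859321 -0.0814768   0.055     ]
hub? [501 374  52  26 894] [530.13646532 389.49217002] [0.69772442 0.150077   0.055     ]
0.059750061007680114 dial 1.1193314253571542
10 [ 0.03 -1.04 -0.  ]
20 [ 0.27 -2.06 -0.  ]
30 [ 0.68 -3.02 -0.  ]
40 [ 1.25 -3.9  -0.01]
50 [ 1.96 -4.67 -0.01]
60 [ 2.79 -5.3  -0.01]
62 [ 2.97 -5.4  -0.01]
0.06141169296955872 dial 1.1252602117451522
10 [ 0.19 -1.05 -0.  ]
20 [ 0.42 -2.07 -0.  ]
30 [ 0.82 -3.04 -0.  ]
40 [ 1.39 -3.92 -0.01]
50 [ 2.1  -4.68 -0.01]
60 [ 2.93 -5.32 -0.01]
62 [ 3.11 -5.43 -0.01]
```

Emit:
{"name": "drive_tool", "arguments": {"increments": [{"slide": [0.03, -0.52, 0], "twist": 5}, {"slide": [0.1, -1.04, 0], "twist": 10}, {"slide": [0.2, -1.56, 0], "twist": 15}, {"slide": [0.35, -2.06, 0], "twist": 20}, {"slide": [0.55, -2.55, 0], "twist": 25}, {"slide": [0.75, -3.02, 0], "twist": 30}, {"slide": [1.02, -3.47, 0], "twist": 35}, {"slide": [1.31, -3.9, 0], "twist": 40}, {"slide": [1.65, -4.3, 0], "twist": 45}, {"slide": [2.02, -4.67, 0], "twist": 50}, {"slide": [2.43, -5.0, 0], "twist": 55}, {"slide": [2.43, -5.0, 0], "twist": 55}, {"slide": [2.43, -5.0, 0], "twist": 55}]}}

```text
clock: 10.45
position: [0.5515, 0.0097, 0.0661]
eef_rot: [0.001, 0.569, 0.823, -0.0]
wrist_force: [-2.3, -7.4, 9.4]
opening: 0.247
grasp_force: 25.7
```

```bash
python3 - <<'E'
from h import *
c={n:cam(n) for n in("scene","side","wrist")}
s=sense(); print(s["position"],s["wrist_force"]); v=s["position"][:2]-[.5285,.0665]; print(np.linalg.norm(v),"dial",np.arctan2(v[1],v[0])+np.radians(76.5))
def mk(f,lo,hi): return cv2.inRange(cv2.cvtColor(f,cv2.COLOR_BGR2HSV),lo,hi)
for n in c:
    f=c[n][0]; m=mk(f,(20,120,80),(35,255,255)); r=mk(f,(0,150,70),(8,255,255))
    for nm,q,z in(("yel",m,.077),("red",r,.055)):
        k,_,st,ce=cv2.connectedComponentsWithStats(q)
        for i in range(1,k):
            if st[i,4]>15:
                p=ray(c[n],*ce[i],z)
                if .35<p[0]<.7 and -.06<p[1]<.2: print(n,nm,st[i],ce[i].round(1),p.round(4))
a=cv2.resize(c["scene"][0][145:265,260:420],(400,300),interpolation=3)
b=cv2.resize(c["side"][0][165:285,230:390],(400,300),interpolation=3)
cv2.imwrite("pics/m5.png",np.vstack([np.hstack([a,b]),cv2.resize(c["wrist"][0],(800,500))[:300]]))
E
```

```text
[0.55157231 0.00974649 0.06611081] [-3.30986636 -8.20827269 10.74696893]
0.061264123121665175 dial 0.1505080989851333
scene yel [317 180  20   9 140] [327.1 184. ] [0.4797 0.0808 0.077 ]
scene red [360 215   5  13  45] [361.9 220.7] [0.6016 0.1386 0.055 ]
side yel [334 216  19  22 116] [343.  226.8] [0.4821 0.0769 0.077 ]
side yel [339 220  19  20  78] [348.1 229.8] [0.4678 0.0795 0.077 ]
side red [268 200  16  29 128] [275.2 213.1] [0.658  0.0983 0.055 ]
side red [359 249   6  11  48] [361.5 254.1] [0.4168 0.1133 0.055 ]
wrist yel [ 119    0   84  141 4904] [159.   66.9] [0.4692 0.0688 0.077 ]
wrist yel [ 165    0   79  161 3094] [202.3  76.7] [0.4845 0.0711 0.077 ]
wrist red [ 554   36   86   58 3050] [601.1  64.9] [0.6324 0.1347 0.055 ]
```

View pics/m5.png

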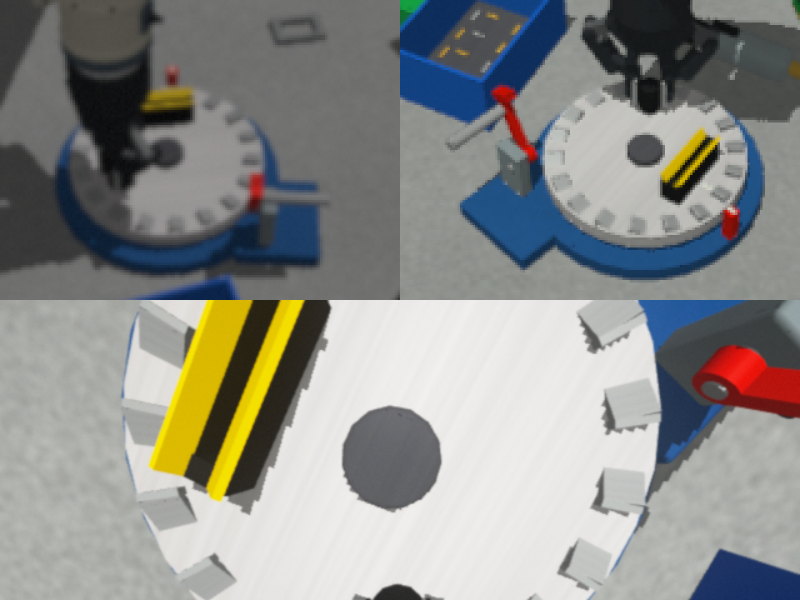

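```bash
cat > slot.py <<'E'
from h import *
def slot(c,z=.078,rows=(20,120)):
    h=cv2.cvtColor(c[0],cv2.COLOR_BGR2HSV); m=cv2.inRange(h,(20,120,80),(35,255,255)); m[300:]=0
    L=[];Rr=[]
    for r in range(*rows,4):
        x=np.where(m[r])[0]
        if len(x)>5: L.append((x[0],r)); Rr.append((x[-1],r))
    out=[]
    for E in(L,Rr):
        P=np.array([ray(c,*p,z)[:2] for p in E]); q=cv2.fitLine(P.astype(np.float32),cv2.DIST_HUBER,0,1e-4,1e-4).ravel()
        out.append((np.degrees(np.arctan2(q[1],q[0]))%180,q[2:]))
    return out
E
python3 - <<'E'
from slot import *
c=cam("wrist"); o=slot(c); print(o)
for a,_ in o: print("dial+yaw deg",a-90)
s=sense();print(np.degrees(np.arctan2(*Rq(s["eef_rot"])[[1,0],1])))
E
```

```text
[(np.float32(83.09072), array([0.4638294 , 0.06601374], dtype=float32)), (np.float32(82.835556), array([0.48831457, 0.07529382], dtype=float32))]
dial+yaw deg -6.909279
dial+yaw deg -7.164444
20.698912142251594
```

Emit:
{"name": "drive_tool", "arguments": {"increments": [{"slide": [0.02, -0.4, 0], "twist": 4}, {"slide": [0.06, -0.83, 0], "twist": 8}, {"slide": [0.06, -0.83, 0], "twist": 8}, {"slide": [0.06, -0.83, 0], "twist": 8}]}}

```text
clock: 11.05
position: [0.544, 0.0074, 0.0661]
eef_rot: [0.002, 0.625, 0.781, 0.0]
wrist_force: [-1.5, -9.5, 7.9]
opening: 0.25
grasp_force: 25.6
```

```bash
python3 - <<'E'
from slot import *
c=cam("wrist"); o=slot(c); print([a-90 for a,_ in o])
s=sense(); v=s["position"][:2]-[.5285,.0665]; print(s["position"],"dial",np.arctan2(v[1],v[0])+np.radians(76.5))
E
```

```text
[np.float32(-14.35434), np.float32(-14.450325)]
[0.54405911 0.00735212 0.06610333] dial 0.021607444694121236
```

Emit:
{"name": "drive_tool", "arguments": {"increments": [{"slide": [0, 0, 0], "twist": 0}, {"slide": [0, 0, 0], "twist": 0}, {"slide": [0, 0, 0], "twist": 0}, {"slide": [0, 0, 0], "twist": 0}, {"slide": [0, 0, -4], "twist": 0}, {"slide": [0, 0, -9], "twist": 0}, {"slide": [0, 0, -13.4], "twist": 0}, {"slide": [0, 0, -13.4], "twist": 0}, {"slide": [0, 0, -13.4], "twist": 0}], "gripper": 0.2}}

```text
clock: 12.0
position: [0.5433, 0.0086, 0.1993]
eef_rot: [0.001, 0.625, 0.781, 0.001]
wrist_force: [-0.2, -0.1, -0.6]
opening: 0.594
grasp_force: 0.0
```

```bash
python3 - <<'E'
from slot import *
c=cam("wrist"); o=slot(c,rows=(90,200)); print(o,[a-90 for a,_ in o]); cv2.imwrite("pics/w6.png",c[0])
print(to([.66,.166,.2],-16.5,False),sense()["joint_pos"].round(2))
import pickle; w=pickle.load(open("c2.pkl","rb"))["wrist"]
# bar centre line in the earlier view (z~.107)
for p in((397,525),(397,590)):
    print(ray(w,p[0]*.8,(p[1]-300)*.8,.107))
E
```

```text
[(np.float32(81.013725), array([0.4626366 , 0.06429962], dtype=float32)), (np.float32(74.59889), array([0.48605967, 0.06559675], dtype=float32))] [np.float32(-8.986275), np.float32(-15.401108)]
(array([12.78, 14.93, -0.2 ]), np.float64(29.2)) [-0.01  0.36  1.85  0.    0.93 -0.23]
[0.66704901 0.18725463 0.107     ]
[0.65523111 0.14866883 0.107     ]
```

Emit:
{"name": "drive_tool", "arguments": {"increments": [{"slide": [3, 3.5, 0], "twist": 8}, {"slide": [6, 7, 0], "twist": 16}, {"slide": [9, 10.5, 0], "twist": 24}, {"slide": [12, 14, 0], "twist": 29.2}, {"slide": [12.7, 14.9, 0], "twist": 29.2}, {"slide": [12.7, 14.9, 0], "twist": 29.2}, {"slide": [12.7, 14.9, 4], "twist": 29.2}, {"slide": [12.7, 14.9, 8], "twist": 29.2}, {"slide": [12.7, 14.9, 9.9], "twist": 29.2}, {"slide": [12.7, 14.9, 9.9], "twist": 29.2}, {"slide": [12.7, 14.9, 9.9], "twist": 29.2}]}}

```text
clock: 13.15
position: [0.6596, 0.1638, 0.099]
eef_rot: [-0.0, 0.802, 0.598, -0.001]
wrist_force: [0.9, 1.4, 0.8]
opening: 0.596
grasp_force: 0.0
```

Emit:
{"name": "drive_tool", "arguments": {"increments": [{"slide": [0, 0, 0], "twist": 0}, {"slide": [0, 0, 0], "twist": 0}, {"slide": [0, 0, 0], "twist": 0}, {"slide": [0, 0, 0], "twist": 0}, {"slide": [0, 0, 0], "twist": 0}, {"slide": [0, 0, 0], "twist": 0}, {"slide": [0, 0, 0], "twist": 0}, {"slide": [0, 0, 0], "twist": 0}], "gripper": -1, "force": 25}}

```text
clock: 13.95
position: [0.6597, 0.1655, 0.1008]
eef_rot: [-0.0, 0.801, 0.598, -0.0]
wrist_force: [-6.4, 1.1, 6.7]
opening: 0.129
grasp_force: 24.3
```

Emit:
{"name": "drive_tool", "arguments": {"increments": [{"slide": [0, -0.7, -0.3], "twist": 0}, {"slide": [0, -1.25, -0.45], "twist": 0}, {"slide": [0, -1.9, -0.55], "twist": 0}, {"slide": [0, -2.6, -0.6], "twist": 0}, {"slide": [0, -3.3, -0.6], "twist": 0}, {"slide": [0, -3.95, -0.45], "twist": 0}, {"slide": [0, -4.6, -0.25], "twist": 0}, {"slide": [0, -5.25, 0.05], "twist": 0}, {"slide": [0, -5.8, 0.4], "twist": 0}, {"slide": [0, -6.35, 0.85], "twist": 0}, {"slide": [0, -6.85, 1.35], "twist": 0}, {"slide": [0, -7.25, 1.9], "twist": 0}, {"slide": [0, -7.6, 2.5], "twist": 0}, {"slide": [0, -7.85, 3.15], "twist": 0}, {"slide": [0, -8.0, 3.85], "twist": 0}, {"slide": [0, -8.1, 4.3], "twist": 0}, {"slide": [0, -8.1, 4.4], "twist": 0}, {"slide": [0, -8.1, 4.4], "twist": 0}]}}

```text
clock: 15.75
position: [0.5819, 0.189, 0.0547]
eef_rot: [-0.001, 0.802, 0.598, -0.0]
wrist_force: [2.3, 6.2, 1.6]
opening: 0.126
grasp_force: 28.6
```

Emit:
{"name": "drive_tool", "arguments": {"increments": [{"slide": [0, 0, 0], "twist": 0}, {"slide": [0, 0, 0], "twist": 0}, {"slide": [0, 0, 0], "twist": 0}, {"slide": [0, 0, 0], "twist": 0}, {"slide": [0, 0, -4], "twist": 0}, {"slide": [0, 0, -9], "twist": 0}, {"slide": [0, 0, -14], "twist": 0}, {"slide": [0, 0, -14.5], "twist": 0}, {"slide": [0, 0, -14.5], "twist": 0}], "gripper": 0.2}}

```text
clock: 16.65
position: [0.5836, 0.1883, 0.2023]
eef_rot: [0.001, 0.802, 0.598, 0.002]
wrist_force: [-0.5, 0.2, -1.5]
opening: 0.604
grasp_force: 0.0
```

```bash
python3 - <<'E'
from slot import *
import pickle
c={n:cam(n) for n in("scene","side","wrist")}; pickle.dump(c,open("c7.pkl","wb"))
a=cv2.resize(c["scene"][0][145:265,260:420],(400,300),interpolation=3)
b=cv2.resize(c["side"][0][165:285,230:390],(400,300),interpolation=3)
cv2.imwrite("pics/m7.png",np.vstack([np.hstack([a,b]),cv2.resize(c["wrist"][0],(800,500))[150:450]]))
print(to([.515,-.324,.2],72,False),sense()["position"],sense()["joint_pos"].round(2))
E
```

```text
(array([-50.94,   8.2 ,  -0.08]), np.float64(-88.5)) [0.58150275 0.18768309 0.19846919] [ 0.29  0.46  1.69 -0.    1.    0.58]
```

View pics/m7.png

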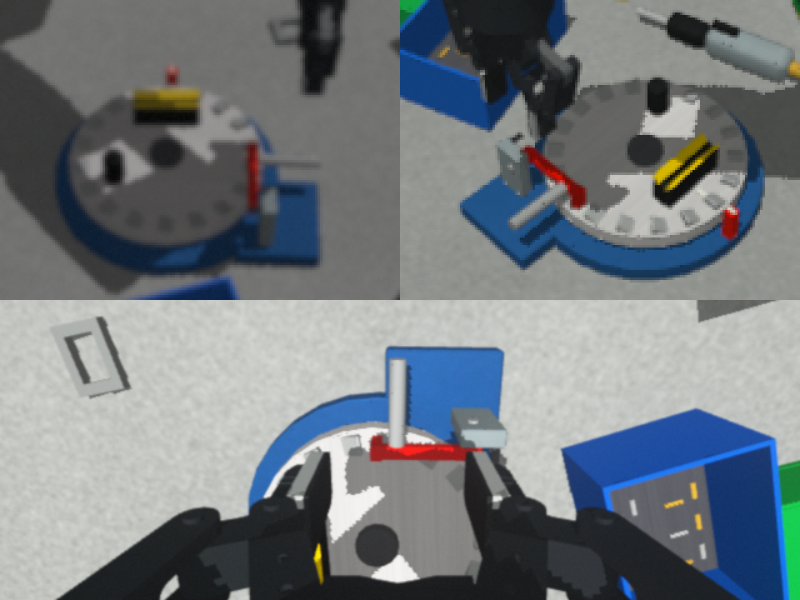

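The pawl is down at (252,178) in the scene crop, against the tooth ring. I'll check its depth numerically against the start image and work out the move to the rack.

```bash
python3 - <<'E'
from slot import *
import pickle
for f in("c0.pkl","c7.pkl"):
    c=pickle.load(open(f,"rb"))
    for n in("scene","side"):
        q=cv2.inRange(cv2.cvtColor(c[n][0],cv2.COLOR_BGR2HSV),(0,140,50),(8,255,255))
        k,_,st,ce=cv2.connectedComponentsWithStats(q)
        for i in range(1,k):
            p=ray(c[n],*ce[i],.06)
            if st[i,4]>15 and .5<p[0]<.7 and 0<p[1]<.3: print(f,n,st[i],ce[i].round(1),p.round(4))
c=c["scene"]
for th in(0,.09): # expected arm tip height shift in px
    P=[.6218-.074*np.cos(.288)*np.cos(th),.1305+.074*np.sin(.288),.063+.074*np.sin(th)]; print(proj(c,P))
print(to([.515,-.324,.2],0,False))
E
```

```text
c0.pkl scene [359 202   4  26  96] [360.4 214.1] [0.5845 0.1397 0.06  ]
c0.pkl side [279 223  25  25 144] [292.6 235.1] [0.582  0.1417 0.06  ]
c7.pkl scene [359 203   4  25  70] [360.6 213.5] [0.5826 0.1407 0.06  ]
c7.pkl side [280 224  24  24 143] [292.8 235.4] [0.5811 0.1421 0.06  ]
[361.02285481 202.4881665 ]
[361.19894732 200.85947861]
(array([-50.94,   8.2 ,  -0.08]), np.float64(-16.5))
```

The pawl silhouette matches the start image to 0.5 px, where the pawl was fully in, so it is in now. Moving to the rack.

Emit:
{"name": "drive_tool", "arguments": {"increments": [{"slide": [-5, 0.8, 0], "twist": -4}, {"slide": [-10, 1.6, 0], "twist": -8}, {"slide": [-15, 2.4, 0], "twist": -12}, {"slide": [-20, 3.2, 0], "twist": -16.5}, {"slide": [-25, 4, 0], "twist": -16.5}, {"slide": [-30, 4.8, 0], "twist": -16.5}, {"slide": [-35, 5.6, 0], "twist": -16.5}, {"slide": [-40, 6.4, 0], "twist": -16.5}, {"slide": [-45, 7.2, 0], "twist": -16.5}, {"slide": [-49, 7.9, 0], "twist": -16.5}, {"slide": [-50.9, 8.2, 0], "twist": -16.5}, {"slide": [-50.9, 8.2, 0], "twist": -16.5}, {"slide": [-50.9, 8.2, 0], "twist": -16.5}], "gripper": -0.2}}

```text
clock: 18.1
position: [0.5156, -0.3223, 0.1987]
eef_rot: [-0.002, 0.708, 0.707, -0.0]
wrist_force: [-0.3, 0.1, -0.7]
opening: 0.397
grasp_force: 0.0
```

```bash
python3 - <<'E'
from slot import *
c=cam("wrist"); cv2.imwrite("pics/w8.png",c[0]); s=sense(); print(s["position"],s["opening"])
m=cv2.inRange(cv2.cvtColor(c[0],cv2.COLOR_BGR2HSV),(45,100,40),(85,255,255))
k,_,st,ce=cv2.connectedComponentsWithStats(m)
for i in range(1,k):
    if st[i,4]>60: print(st[i],ce[i].round(1),ray(c,*ce[i],.078))
print("pred card top",proj(c,[.515,-.324,.078]))
E
```

```text
[ 0.51589905 -0.32173088  0.19903783] 0.3983530380355429
[267  72  33  39 416] [282.1  90.7] [ 0.4883338  -0.23599998  0.078     ]
[633  84   7  26 104] [637. 100.] [ 0.758958   -0.24297751  0.078     ]
[308 164  13  61 633] [313.9 196.9] [ 0.51215038 -0.31908251  0.078     ]
pred card top [317.39983661 202.58479921]
```

View pics/w8.png

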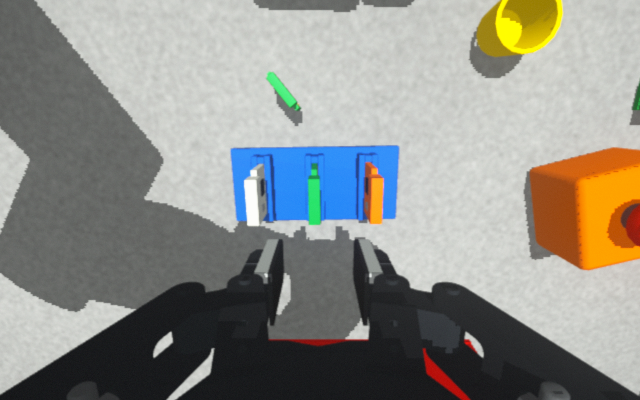

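The wrist view shows the green card between white and orange, with its grip centred at about (314,201). The rack is turned about +1°. The small look-alike at (283,91) is clear of the fingers.

Emit:
{"name": "drive_tool", "arguments": {"increments": [{"slide": [-0.1, -0.35, 4], "twist": -1}, {"slide": [-0.1, -0.35, 8], "twist": -1}, {"slide": [-0.1, -0.35, 11], "twist": -1}, {"slide": [-0.1, -0.35, 13], "twist": -1}, {"slide": [-0.1, -0.35, 13.8], "twist": -1}, {"slide": [-0.1, -0.35, 13.8], "twist": -1}, {"slide": [-0.1, -0.35, 13.8], "twist": -1}]}}

```text
clock: 18.85
position: [0.5137, -0.3238, 0.0632]
eef_rot: [0.001, 0.701, 0.713, 0.0]
wrist_force: [-0.7, -0.0, -0.1]
opening: 0.399
grasp_force: 0.0
```

Emit:
{"name": "drive_tool", "arguments": {"increments": [{"slide": [0, 0, 0], "twist": 0}, {"slide": [0, 0, 0], "twist": 0}, {"slide": [0, 0, 0], "twist": 0}, {"slide": [0, 0, 0], "twist": 0}, {"slide": [0, 0, 0], "twist": 0}, {"slide": [0, 0, 0], "twist": 0}, {"slide": [0, 0, 0], "twist": 0}], "gripper": -1, "force": 35}}

```text
clock: 19.55
position: [0.513, -0.3245, 0.0637]
eef_rot: [0.0, 0.701, 0.713, 0.0]
wrist_force: [-1.8, 0.1, 6.2]
opening: 0.113
grasp_force: 36.2
```

Emit:
{"name": "drive_tool", "arguments": {"increments": [{"slide": [0, 0, -1.5], "twist": 0}, {"slide": [0, 0, -4], "twist": 0}, {"slide": [0, 0, -8], "twist": 0}, {"slide": [0, 0, -12], "twist": 0}, {"slide": [3, -0.4, -12.6], "twist": 2}, {"slide": [7, -1, -12.6], "twist": 5}, {"slide": [11, -1.5, -12.6], "twist": 8}, {"slide": [15, -2.1, -12.6], "twist": 11}, {"slide": [19, -2.7, -12.6], "twist": 14}, {"slide": [23, -3.2, -12.6], "twist": 15.4}, {"slide": [27, -3.8, -12.6], "twist": 15.4}, {"slide": [31, -4.4, -12.6], "twist": 15.4}, {"slide": [33.6, -4.7, -12.6], "twist": 15.4}, {"slide": [33.6, -4.7, -12.6], "twist": 15.4}, {"slide": [33.6, -4.7, -12.6], "twist": 15.4}, {"slide": [33.6, -4.7, -12.6], "twist": 15.4}]}}

```text
clock: 21.15
position: [0.4608, 0.0104, 0.189]
eef_rot: [0.0, 0.791, 0.612, 0.0]
wrist_force: [0.1, -0.5, -1.2]
opening: 0.113
grasp_force: 34.9
```

```bash
python3 - <<'E'
from slot import *
import pickle
s=sense(); print(s["position"],s["opening"],s["grasp_force"])
c={n:cam(n) for n in("scene","side","wrist")}; pickle.dump(c,open("c9.pkl","wb"))
for n in c:
    m=cv2.inRange(cv2.cvtColor(c[n][0],cv2.COLOR_BGR2HSV),(45,100,30),(85,255,255))
    k,_,st,ce=cv2.connectedComponentsWithStats(m)
    for i in range(1,k):
        if 30<st[i,4]<9000: print(n,st[i],ce[i].round(1))
a=cv2.resize(c["scene"][0][130:250,240:400],(400,300),interpolation=3)
b=cv2.resize(c["side"][0][130:250,290:450],(400,300),interpolation=3)
cv2.imwrite("pics/m9.png",np.vstack([np.hstack([a,b]),cv2.resize(c["wrist"][0],(800,500))[70:370]]))
E
```

```text
[0.46077774 0.01040311 0.18898304] 0.11315248841249222 34.93499994277954
scene [287 147  20  21 233] [297.1 159.8]
scene [202 212  14  20 175] [208.4 220.8]
scene [ 209  320  139   80 7188] [275.9 360.9]
scene [569 379  71  21 780] [615.1 392.4]
side [364   0  47  10 285] [385.7   2.9]
side [ 561    0   48  112 2331] [587.   59.6]
side [337  29   8  22 131] [340.5  40.5]
side [ 211  112   78   66 2210] [249.7 142.4]
side [357 172  17  30 214] [363.2 187. ]
wrist [ 305  188   27  136 2752] [318.  264.6]
```

View pics/m9.png

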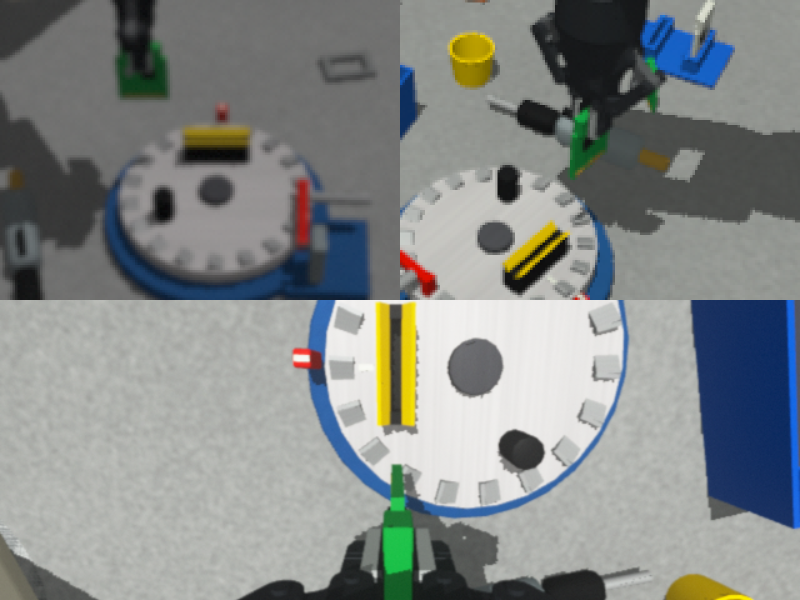

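The wrist view shows the slot as a dark line between the lips, parallel to the held card. The card's foot front edge is at about (318,188) in the original image. I'll compute both from this view.

```bash
python3 - <<'E'
from slot import *
import pickle
c=pickle.load(open("c9.pkl","rb"))["wrist"]; im=c[0]; h=cv2.cvtColor(im,cv2.COLOR_BGR2HSV)
Rw=c[2]
y=cv2.inRange(h,(20,120,80),(35,255,255)); y[180:]=0; y[:,400:]=0
k,lab,st,ce=cv2.connectedComponentsWithStats(y)
for i in range(1,k):
    if st[i,4]>80: print("yel",st[i],ce[i].round(1), cv2.minAreaRect(cv2.findNonZero((lab==i).astype(np.uint8))))
s=sense(); Rt=Rq(s["eef_rot"]); X,Y=Rt[:2,0],Rt[:2,1]; p0=s["position"][:2]
print("toolx deg",np.degrees(np.arctan2(X[1],X[0])))
def T(u,v,z): d=ray(c,u,v,z)[:2]-p0; return (d@X*100).round(2),(d@Y*100).round(2)
g=cv2.inRange(h,(45,100,30),(85,255,255))
for r in(189,192,198,205,212,225,240,260): 
    x=np.where(g[r,280:360])[0]+280; print(r,x.min(),x.max())
print("foot front",T(318,188,.1335))
# slot dark edges per row
v=h[...,2]
for r in(60,90,120,150):
    q=np.where(y[r])[0]; gap=np.where(np.diff(q)>3)[0]
    print(r,q.min(),q.max(),[(q[j],q[j+1]) for j in gap])
for e in(1,):
    rows=np.where(y.any(1))[0]; print("rows",rows.min(),rows.max()); 
    print("ends tool x",T(317,rows.max(),.078),T(317,rows.min(),.078))
E
```

```text
yel [ 301   58   12   99 1123] [306.6 106.5] ((306.4999694824219, 106.99999237060547), (97.99998474121094, 10.999998092651367), 90.0)
yel [ 320   58   13   99 1144] [326.2 106.7] ((326.0, 107.0), (98.0, 12.0), 90.0)
toolx deg 75.46634707201979
189 314 320
192 314 320
198 313 321
205 313 322
212 313 322
225 308 328
240 306 330
260 306 330
foot front (np.float64(2.53), np.float64(-0.0))
60 301 332 [(np.int64(311), np.int64(321))]
90 301 332 [(np.int64(312), np.int64(321))]
120 301 332 [(np.int64(312), np.int64(321))]
150 302 331 [(np.int64(312), np.int64(321))]
rows 58 156
ends tool x (np.float64(3.79), np.float64(-0.07)) (np.float64(10.73), np.float64(-0.07))
```

Emit:
{"name": "drive_tool", "arguments": {"increments": [{"slide": [3, 0, 0], "twist": 0}, {"slide": [6, -0.05, 0], "twist": 0}, {"slide": [7.25, -0.05, 0], "twist": 0}, {"slide": [7.25, -0.05, 0], "twist": 0}, {"slide": [7.25, -0.05, 2], "twist": 0}, {"slide": [7.25, -0.05, 4], "twist": 0}, {"slide": [7.25, -0.05, 5], "twist": 0}, {"slide": [7.25, -0.05, 5.7], "twist": 0}, {"slide": [7.25, -0.05, 6.2], "twist": 0}, {"slide": [7.25, -0.05, 6.6], "twist": 0}, {"slide": [7.25, -0.05, 6.6], "twist": 0}, {"slide": [7.25, -0.05, 6.6], "twist": 0}]}}

```text
clock: 22.5
position: [0.4782, 0.0814, 0.1226]
eef_rot: [0.0, 0.79, 0.613, 0.0]
wrist_force: [0.1, 0.7, -0.6]
opening: 0.111
grasp_force: 34.9
```

No contact force, so the card is inside the lips. Continue gently.

Emit:
{"name": "drive_tool", "arguments": {"increments": [{"slide": [0, 0, 0.4], "twist": 0}, {"slide": [0, 0, 0.8], "twist": 0}, {"slide": [0, 0, 1.2], "twist": 0}, {"slide": [0, 0, 1.5], "twist": 0}, {"slide": [0, 0, 1.7], "twist": 0}, {"slide": [0, 0, 1.85], "twist": 0}, {"slide": [0, 0, 1.95], "twist": 0}, {"slide": [0, 0, 1.95], "twist": 0}, {"slide": [0, 0, 1.95], "twist": 0}]}}

```text
clock: 23.4
position: [0.4784, 0.0814, 0.1045]
eef_rot: [0.0, 0.79, 0.613, 0.0]
wrist_force: [-6.0, -1.8, 20.9]
opening: 0.108
grasp_force: 39.2
```

TCP height 0.1045 puts the foot at 0.049, and there is 21 N of upward contact, so the card is home while held. Hold briefly, release and retreat.

Emit:
{"name": "drive_tool", "arguments": {"increments": [{"slide": [0, 0, -0.1], "twist": 0}, {"slide": [0, 0, -0.1], "twist": 0}]}}

```text
clock: 23.6
position: [0.4781, 0.0814, 0.1046]
eef_rot: [0.0, 0.79, 0.613, 0.0]
wrist_force: [-2.9, -1.1, 11.4]
opening: 0.107
grasp_force: 36.9
```

Emit:
{"name": "drive_tool", "arguments": {"increments": [{"slide": [0, 0, 0], "twist": 0}, {"slide": [0, 0, 0], "twist": 0}, {"slide": [0, 0, 0], "twist": 0}, {"slide": [0, 0, 0], "twist": 0}, {"slide": [0, 0, -3], "twist": 0}, {"slide": [0, 0, -7], "twist": 0}, {"slide": [0, 0, -10], "twist": 0}, {"slide": [-4, 0, -10], "twist": 0}, {"slide": [-8, 0, -10], "twist": 0}, {"slide": [-8, 0, -10], "twist": 0}, {"slide": [-8, 0, -10], "twist": 0}], "gripper": 0}}

```text
clock: 24.7
position: [0.4579, 0.0033, 0.2039]
eef_rot: [-0.0, 0.791, 0.612, 0.0]
wrist_force: [0.2, 0.8, -0.2]
opening: 0.499
grasp_force: 0.0
```

```bash
python3 - <<'E'
from slot import *
s=sense(); print(s["position"],s["opening"],s["wrist_force"])
c={n:cam(n) for n in("scene","side","wrist")}
for n in("scene","side"):
    q=cv2.inRange(cv2.cvtColor(c[n][0],cv2.COLOR_BGR2HSV),(0,140,50),(8,255,255))
    k,_,st,ce=cv2.connectedComponentsWithStats(q)
    for i in range(1,k):
        p=ray(c[n],*ce[i],.06)
        if st[i,4]>15 and .5<p[0]<.7 and 0<p[1]<.3: print(n,st[i],ce[i].round(1))
a=cv2.resize(c["scene"][0][130:280,200:400],(400,300),interpolation=3)
a=cv2.resize(c["scene"][0][130:280,150:400],(400,300),interpolation=3)
b=cv2.resize(c["side"][0][110:280,230:450],(400,300),interpolation=3)
cv2.imwrite("pics/m10.png",np.vstack([np.hstack([a,b]),cv2.resize(c["wrist"][0],(800,500))[0:300]]))
E
```

```text
[0.45787995 0.00329642 0.20386916] 0.49879233585978594 [ 0.20048335  0.76237719 -0.19876808]
scene [359 202   4  26  96] [360.4 214.2]
side [279 223  25  25 144] [292.6 235.2]
```

View pics/m10.png

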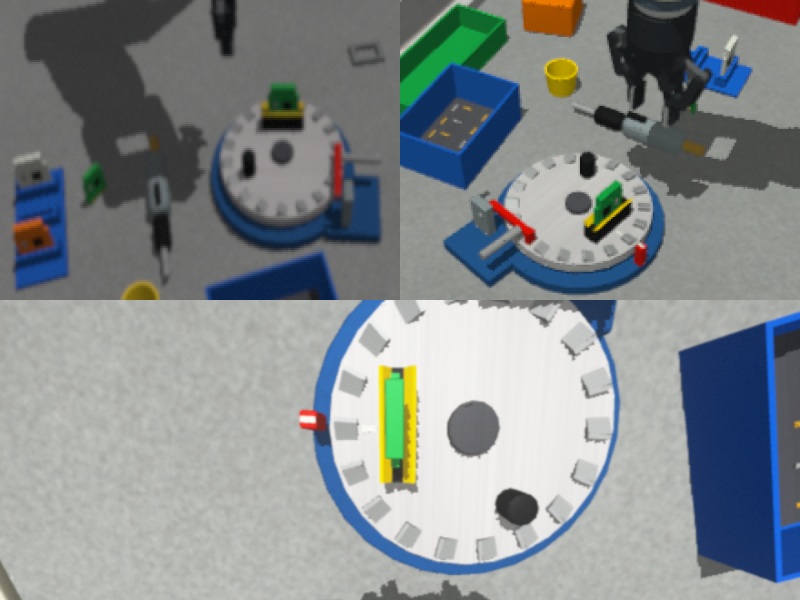

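The card sits upright and centred in the slot (wrist view, about (394,420)), facing the pointer at (308,420). The pawl silhouette equals the start image (down), and the other cards and clutter are in place.

```bash
python3 -c "
from bench import finish_job
print(finish_job())"
```

```text
the job is handed in; nothing more can be done
None
```

I handed the job in at about 25 s of the 72 s allowed: the dial is back at the pointer, the pawl is down between the teeth, and the green card is fully home in the slot; the final images show the other two cards and the clutter undisturbed, but `finish_job()` returned no verdict.

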